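Build up the splined drive spindle of a sample rotator

TASK

Fit the two parts onto the upright splined spindle, in order: first the low spacer collar, down until it sits flat on the seat, then the tall top-heavy hub (right way up, as it stands now) until it sits flat on the collar. Both catch on top of the spindle's four ribs until their grooves are turned into line, so feel for the angle where each drops in; never let the tall hub fall over, and leave both fully home and released.

Things in the scene. Friction and masses are not known exactly. Their poses are not given: they have to be found in the camera images.
- spindle_seat (a point): Centre of the round steel seat (52 mm across, top 30 mm above the bench) on a fixed square grey foot plate (110 x 110 x 12 mm, bolt heads to 17 mm). z up; x, y follow the plate. From here a vertical steel spindle rises, unable to turn: core 20 mm thick with four ribs 90 degrees apart (6 mm wide, reaching 17 mm from the axis) up to 52 mm above the seat.
- spindle_tip (a point): Tip of the same spindle, 66 mm above the seat. Above the ribs it is a plain round pilot of 20 mm, the last 7 mm a cone down to 8 mm. Axes as the foot plate: the angle of the RIBS has nothing to do with them, differs from run to run and is told by no pose; see it from above or feel for it.
- collar_center (a point): Centre, half-way up, of the loose spacer collar: aluminium ring 60 mm across, 36 mm high, about 0.2 kg, flat on the bench; z is its axis. Bore 24 mm between four teeth; between them four through grooves (9 mm wide, out to 20 mm from the axis) along its +x, -x, +y, -y. Fits at any of four angles, about 6 degrees of play either way. Fully home: 18 mm above the seat.
- collar_under (a point): Centre of the collar's underside. Unaligned, it rests on the tops of the ribs, 52 mm above the seat; with grooves and ribs in line the collar slides freely down until this point is at the seat.
- hub_center (a point): Centre, half-way up, of the loose hub standing upright on the bench: 130 mm high, about 0.4 kg. Lower 85 mm a grey plastic sleeve 48 mm across, top 45 mm a heavy closed aluminium head. Centre of mass about 95 mm up: it tips easily. z up; bore, teeth and four grooves as in the collar over its lowest 34 mm, open below, wider inside above (to 112 mm up). Fully home: 101 mm above the seat.
- hub_head (a point): Centre of the hub's head (60 mm across, 45 mm high), 107.5 mm above the underside: the place to grip it. A 2 mm high raised cross on its top shows where the grooves lie: along its +x, -x, +y, -y. Unaligned, the hub rests on the tops of the ribs, 16 mm too high; aligned, it slides freely down onto the collar.
Mind the look-alikes: they are no part of the job. What is shaped like the part that bears hub_center but pink, purple or yellow is not meant.

How it is judged:
On the way, in this order (a step that is already met when the one before it is completed fails the run):
1. the collar is fully home on the seat while the hub is still clear of the spindle (horizontal distance between collar_center and spindle_seat below 0.005 m and z of collar_center in the frame of spindle_seat between 0.015 and 0.021 m and angle between collar_center's own z axis and vertical below 0.06 rad and horizontal distance between hub_center and spindle_seat above 0.06 m), for 0.2 s.
2. the hub is fully home on the collar (horizontal distance between collar_center and spindle_seat below 0.005 m and z of collar_center in the frame of spindle_seat between 0.015 and 0.021 m and angle between each of collar_center, hub_center's own z axis and vertical below 0.06 rad and horizontal distance between hub_center and spindle_seat below 0.006 m and z of hub_center in the frame of spindle_seat between 0.097 and 0.105 m), for 0.2 s.
At the end, for the whole second after the job is handed in: The collar lies on the seat (its centre 15 to 21 mm above it, within 5 mm of the axis, upright within 0.06 rad), the hub stands on the collar (its centre 97 to 105 mm above the seat, within 6 mm of the axis, upright within 0.06 rad), both at rest (all of step 2 and linear speed of each of collar, hub below 0.02 m/s); the robot touches nothing.
It fails at once if the hub tips over (leans more than 0.6 rad) (angle between hub_center's own z axis and vertical above 0.6 rad).
It also fails if it takes over 72 s, if anything falls off the work surface, if the arm or the gripper's body presses on something with over 40 N, if the wrist force passes 120 N, or if a joint passes its speed limit or range.

ROBOT

A 6-joint arm with a two-finger parallel gripper is mounted at the origin on a cart in front of the work surface, level with it; the furniture and walls round the work are solid. World frame = base frame: x ahead of the robot, y to its left, z up, the work surface at z = 0. Lengths are in m, angles in rad, forces in N, time in s.
With the tool pointing down it reaches from about 0.3 to 0.775 m from the base axis. Payload 14.6 kg.
Tool frame: the origin (TCP) lies on the mounting face of the last link; the fingertips stand 199 mm ahead of it and the grasp point (between the pads) lies 180 mm ahead of it; z points along the fingers, y is the line along which they close (so a half turn about z gives the same grasp; the last joint's range is limited). The gripper opens to 94 mm and grips with 3 to 60 N. Pads are 16 mm wide; open, the fingers measure 119 mm over their backs; the gripper's body (75 mm by 177 mm) begins 78 mm behind the grasp point.
Start: joints at [-1.305, 0.3, 1.521, -0, 1.321, -0.067], TCP at [0.18, -0.52, 0.405] pointing down, gripper open.
Joint ranges: [-3.03, 3.03], [-0.79, 2.21], [0.23, 2.52], [-1.04, 4.18], [0, 3.07], [-2.55, 2.55]. Speed limits (rad/s): [2.22, 2.22, 2.57, 3.14, 3.14, 3.14].

INTERFACE

Orientations are given as [roll, pitch, yaw] about the fixed x, y, z axes, in that order (R = Rz(yaw) Ry(pitch) Rx(roll)).
In Python, from station import get_obs, camera, hand_in gives the robot as it stands.
- The arm moves only by the tool apply_moves, never from a script. Its argument "increments" is a list of rows, each an object of numbers: "tx", "ty", "tz": the shift along the tool's x, y, z as a fraction of full scale; "ax", "ay", "az": the turn, a rotation vector about the tool's x, y, z as a fraction of full scale. In form: [{"tx": .., "ty": .., "tz": .., "ax": .., "ay": .., "az": ..}, ...]. A call has 1 to 12 rows; each row shifts and turns the commanded pose from where the row before left it, along the tool's axes as they then stand; what a row does not reach is not made up. Full scale, the value 1, is 30 mm for a shift and 5 degrees for a turn. A row lasts 1/8 s, in which the tool goes at most 62.5 mm and 10.7 degrees, less where a joint would pass 70% of its speed; a pose out of reach is approached as far as the arm can. A call with a number of a shift or a turn outside -1 to 1 is refused whole. A call with a gripper value outside its range is refused whole. "jaw" is the closure, from 0 (fully open) to 1 (shut), set as the call begins (left out, the last holds). The fingers move at their own pace and stop on an object; "force" is the grip in N (left out, the last holds). Time passes only in rows, so rows that do not move let the fingers close. It gives the time, the measured TCP pose, the force, the opening and the grip force at its end, in the units of the state.
- get_obs(): the state, without advancing time (a new reading comes with each control period).
- camera(name): name is "side" or "top" or "wrist"; returns a dict with "pixels" (384x512x3 uint8, red, green, blue), "camera_matrix" (3x3 intrinsics, pixels), "dist" ([k1, k2, p1, p2, k3] as OpenCV has them; the pictures are not rectified), "R" (3x3) and "t" (3): a world point X has camera coordinates R X + t; the wrist camera has in their place "T_tool_cam" (4x4, takes a point from camera to tool coordinates, whose origin is the TCP and whose axes are the flange's). Camera axes: x right, y down, z forward; pixel columns grow to the right and rows downward; lengths in m; the calibration is good to about 2 mm. A picture is of the moment at which its call begins: read the wrist's pose just before it. There is no depth.
- hand_in(): hands the job in; it is judged then, once.
The state is a dict: "time_s": time; "qpos": joint angles; "joint_vel": joint speeds; "tau": joint torques, N m; "ee_pos": TCP position; "eef_rot": TCP orientation; "force": force on the tool from outside, world axes, zero at the start; "moment": the same for the moment, N m; "grip_width": finger opening in m; "grip_force": force on a finger pad.
Only numpy, scipy, OpenCV 4.12 (cv2) and the standard library are available. Lean on these libraries where they do the work, as an engineer would, in place of code of your own. Each camera call takes 0.05 s, during which the arm holds its last target. There are 200 camera calls.

## Working session

There is one attempt and no reset: what is moved stays moved. The work goes in short steps, Python scripts to look and compute and a tool call to move; the robot and the scene stay as the last step left them, time stands still between calls to the robot, and variables do not carry over. Pictures are saved under pics/ and viewed, at most 13 in all, crops included, and the job is handed in when it is done.

Besides the shell and the picture viewer there is one more tool, called by a JSON object that holds its "op" and its "data". apply_moves: Moves the arm, as the interface text tells. Its arguments: {"type":"object","properties":{"increments":{"type":"array"},"jaw":{"type":"number"},"force":{"type":"number"}},"required":["increments"]}

```bash
mkdir -p pics; ls
cat > h.py <<'E'
import numpy as np, cv2
from station import get_obs, camera, hand_in
from scipy.spatial.transform import Rotation as Ro
def ray(c,uv):
    p=cv2.undistortPoints(np.array([[uv]],float),np.array(c["camera_matrix"]),np.array(c["dist"]))[0,0]
    R=np.array(c["R"]);t=np.array(c["t"]);return -R.T@t, R.T@np.array([p[0],p[1],1])
def onz(c,uv,z):
    o,d=ray(c,uv);return o+d*(z-o[2])/d[2]
def wrist(ob,c):
    T=np.eye(4);T[:3,:3]=Ro.from_euler('xyz',ob["eef_rot"]).as_matrix();T[:3,3]=ob["ee_pos"]
    W=T@np.array(c["T_tool_cam"]);c["R"]=W[:3,:3].T;c["t"]=-W[:3,:3].T@W[:3,3];return c
def save(n,im): cv2.imwrite(n,im[:,:,::-1])
E
python3 - <<'E'
from h import *
o=get_obs();print(o)
a=camera("top");b=camera("side")
np.save('top.npy',a,allow_pickle=True);np.save('side.npy',b,allow_pickle=True)
s=np.hstack([a["pixels"],b["pixels"]]);save('pics/top.png',cv2.resize(a["pixels"],(800,600)));save('pics/side.png',cv2.resize(b["pixels"],(800,600)))
for c in(a,b):print(-np.array(c["R"]).T@c["t"],c["camera_matrix"],c["R"])
E
```

```text
pics
{'time_s': 0.0, 'qpos': array([-1.30461629e+00,  3.00466515e-01,  1.52158317e+00, -3.29459631e-05,
        1.32071506e+00, -6.66088243e-02]), 'joint_vel': array([ 0.00141811,  0.00039611, -0.00032602,  0.00102344, -0.00044509,
        0.0013052 ]), 'tau': array([-2.93647263e-04, -5.31805909e+01, -3.52738488e+01,  7.08143204e-02,
        2.44514766e-02, -1.13361550e-04]), 'ee_pos': array([ 0.17965527, -0.51979345,  0.40408783]), 'eef_rot': array([-3.14042103e+00, -4.61734044e-05,  3.32797005e-01]), 'force': array([ 0.11216507, -0.71351116,  0.31603364]), 'moment': array([-0.01991194,  0.03672116,  0.01030522]), 'grip_force': 0.0, 'grip_width': 0.09396684535573811}
[0.30244399 0.09243496 1.49364537] [[442.08901645   0.         252.13729959]
 [  0.         442.08901645 195.23159358]
 [  0.           0.           1.        ]] [[-0.02737511 -0.99962416  0.0014606 ]
 [-0.97607473  0.02641484 -0.21582486]
 [ 0.21570516 -0.00733388 -0.976431  ]]
[ 0.22807767 -1.03062836  1.1381871 ] [[433.54047672   0.         254.95154467]
 [  0.         433.54047672 189.33440025]
 [  0.           0.           1.        ]] [[ 0.94083598 -0.33878733 -0.00712724]
 [-0.2261067  -0.61197033 -0.75787075]
 [ 0.25239535  0.71464359 -0.65236579]]
```

View pics/top.png

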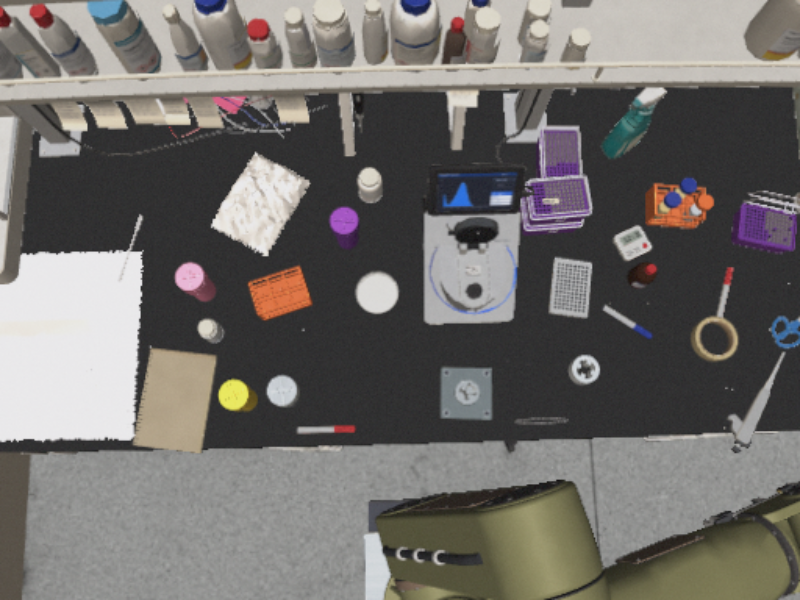

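View pics/side.png

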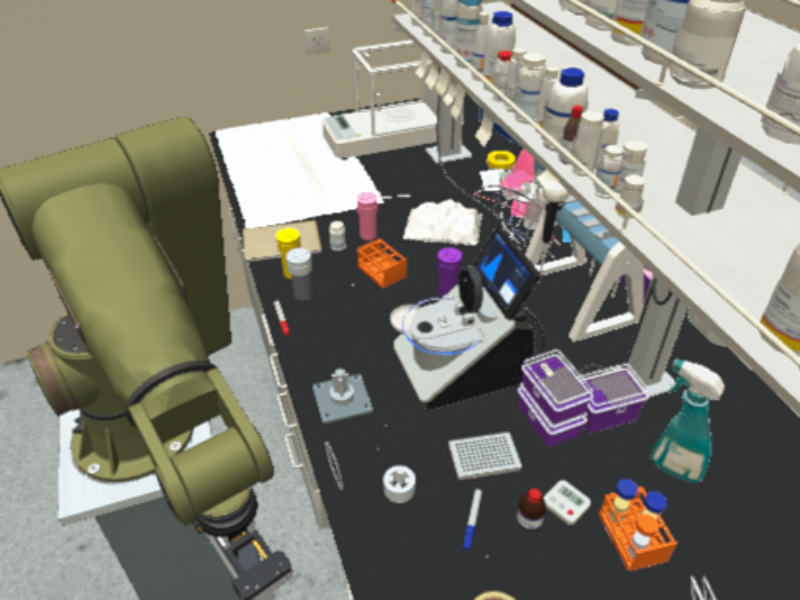

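The top view shows the spindle at about (467,391) and the collar at (585,370). There are four hub-shaped candidates: grey (282,391), yellow (234,395), pink (190,278) and purple (344,222). The grey one is the hub, since the coloured ones are excluded by the description. I'll confirm it with an enlarged crop.

Run:
```python
from h import *
a=np.load('top.npy',allow_pickle=True).item();p=a["pixels"]
def crop(x,y):
    u,v=int(x*.64),int(y*.64);return cv2.resize(p[v-20:v+20,u-20:u+20],(260,260),interpolation=cv2.INTER_CUBIC)
save('pics/crop.png',np.hstack([crop(275,392),crop(467,388),crop(585,370)]))
for n,(x,y),z in[("hub",(282,388),.13),("spin",(467,391),.096),("col",(585,369),.036),("plate",(466,393),.012),("yel",(234,393),.13)]:
    print(n,onz(a,(x*.64,y*.64),z))
```

```text
hub [0.4420529  0.30769513 0.13      ]
spin [ 0.42944727 -0.06068677  0.096     ]
col [ 0.47403223 -0.32135696  0.036     ]
plate [ 0.43287157 -0.0675392   0.012     ]
yel [0.43449894 0.40270431 0.13      ]
```

View pics/crop.png

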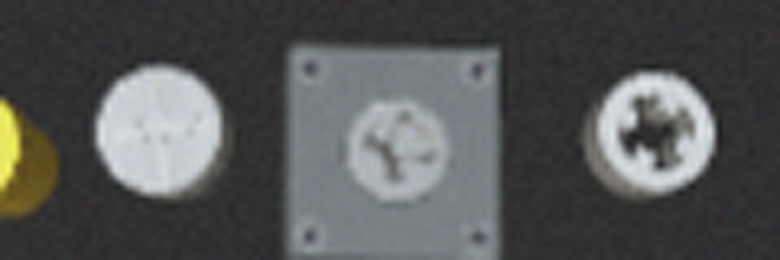

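The crop shows the grey hub at left with a faint cross, clear of the yellow look-alike. The spindle is in the middle and the collar at right. I'll move above the collar for a wrist view.

{"op": "apply_moves", "data": {"increments": [{"tx": 1,"ty": -0.26},{"tx": 1,"ty": -0.26},{"tx": 1,"ty": -0.26},{"tx": 1,"ty": -0.26},{"tx": 1,"ty": -0.26},{"tx": 1,"ty": -0.26},{"tx": 1,"ty": -0.26},{"tx": 1,"ty": -0.26},{"tx": 1,"ty": -0.26},{"tx": 1,"ty": -0.26},{"tx": 0.5,"ty": -0.26},{}]}}

```text
schema error: expected keys tx, ty, tz, ax, ay, az
```

Run:
```python
from h import *
o=get_obs();c=camera("wrist");print(o["ee_pos"],o["eef_rot"],o["time_s"],c["T_tool_cam"],c["camera_matrix"])
wrist(o,c);np.save('w1.npy',c,allow_pickle=True);save('pics/w1.png',c["pixels"])
```

```text
[ 0.17966099 -0.519802    0.40415651] [-3.14059676e+00 -6.92689254e-05  3.32771414e-01] 0.1 [[-9.49237044e-04 -9.68109417e-01 -2.50525957e-01  7.24061199e-02]
 [ 9.99999503e-01 -8.42534485e-04 -5.33162331e-04  1.07455328e-03]
 [ 3.05082716e-04 -2.50526339e-01  9.68109736e-01  1.94762754e-02]
 [ 0.00000000e+00  0.00000000e+00  0.00000000e+00  1.00000000e+00]] [[306.7741317    0.         258.48277973]
 [  0.         306.7741317  188.93463857]
 [  0.           0.           1.        ]]
```

View pics/w1.png

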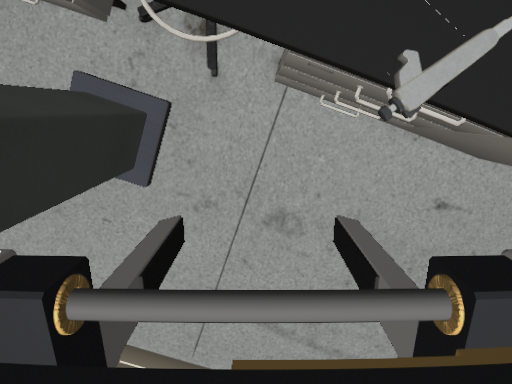

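The move was refused because every key is required, so this picture shows only the floor, with the fingers at rows 220-300. I'll repeat the move with full keys.

{"op": "apply_moves", "data": {"increments": [{"tx": 1,"ty": -0.26,"tz": 0,"ax": 0,"ay": 0,"az": 0},{"tx": 1,"ty": -0.26,"tz": 0,"ax": 0,"ay": 0,"az": 0},{"tx": 1,"ty": -0.26,"tz": 0,"ax": 0,"ay": 0,"az": 0},{"tx": 1,"ty": -0.26,"tz": 0,"ax": 0,"ay": 0,"az": 0},{"tx": 1,"ty": -0.26,"tz": 0,"ax": 0,"ay": 0,"az": 0},{"tx": 1,"ty": -0.26,"tz": 0,"ax": 0,"ay": 0,"az": 0},{"tx": 1,"ty": -0.26,"tz": 0,"ax": 0,"ay": 0,"az": 0},{"tx": 1,"ty": -0.26,"tz": 0,"ax": 0,"ay": 0,"az": 0},{"tx": 1,"ty": -0.26,"tz": 0,"ax": 0,"ay": 0,"az": 0},{"tx": 1,"ty": -0.26,"tz": 0,"ax": 0,"ay": 0,"az": 0},{"tx": 0.5,"ty": -0.26,"tz": 0,"ax": 0,"ay": 0,"az": 0},{"tx": 0,"ty": 0,"tz": 0,"ax": 0,"ay": 0,"az": 0}]}}

```text
time_s: 1.65
ee_pos: [0.4496, -0.3353, 0.4045]
eef_rot: [-3.141, 0.0, 0.334]
force: [-0.3, -0.6, -0.2]
grip_width: 0.0941
grip_force: 0.0
```

Run:
```python
from h import *
o=get_obs();c=camera("wrist");print(o["ee_pos"],o["eef_rot"],o["time_s"])
wrist(o,c);np.save('w1.npy',c,allow_pickle=True);save('pics/w1b.png',c["pixels"])
```

```text
[ 0.44956623 -0.33533789  0.40447593] [-3.14130785e+00  2.66989617e-04  3.34080809e-01] 1.65
```

View pics/w1b.png

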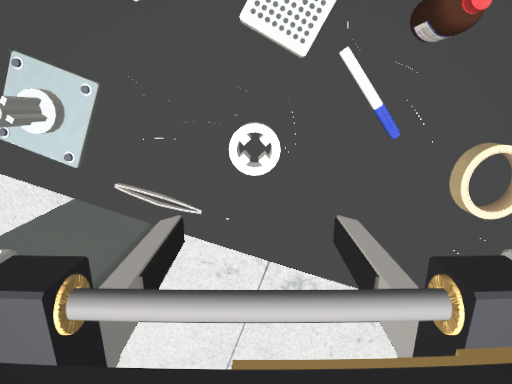

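The wrist view shows the collar at (254,149) with its four grooves clearly visible, and the spindle and plate at the left edge (30,110). I'll measure the collar.

```bash
cat >> h.py <<'E'
def ortho(c,x,y,z,half=.045,res=.00025):
    n=int(2*half/res)+1;g=np.linspace(-half,half,n);X,Y=np.meshgrid(x+g,y+g)
    P=np.stack([X.ravel(),Y.ravel(),np.full(X.size,z)],1)
    uv=cv2.projectPoints(P,cv2.Rodrigues(np.array(c["R"]))[0],np.array(c["t"]),np.array(c["camera_matrix"]),np.array(c["dist"]))[0].reshape(n,n,2).astype(np.float32)
    return cv2.remap(c["pixels"],uv[...,0],uv[...,1],cv2.INTER_CUBIC)   # col=+x,row=+y
def phase4(im,cx,cy,r,res=.00025):
    th=np.arange(0,2*np.pi,np.pi/360);g=cv2.cvtColor(im,cv2.COLOR_RGB2GRAY).astype(np.float32)
    s=sum(cv2.remap(g,(cx+q/res*np.cos(th)).astype(np.float32)[None],(cy+q/res*np.sin(th)).astype(np.float32)[None],cv2.INTER_LINEAR)[0] for q in r)
    f=np.sum(s*np.exp(-4j*th));return np.degrees(np.angle(-f)/-4)%90, np.degrees(np.angle(f)/-4)%90, abs(f)/s.sum()  # dark, bright dirs
E
python3 - <<'E'
from h import *
c=np.load('w1.npy',allow_pickle=True).item()
x,y,_=onz(c,(254,149),.036);print(x,y)
im=ortho(c,x,y,.036);g=cv2.cvtColor(im,cv2.COLOR_RGB2GRAY)
print(g[180,::12],g[::12,180])
for th in(110,150,190):
    m=(g>th).astype(np.uint8);C=max(cv2.findContours(m,cv2.RETR_EXTERNAL,cv2.CHAIN_APPROX_NONE)[0],key=cv2.contourArea)
    e=cv2.fitEllipse(C);print(th,e,x+(e[0][0]-180)*.00025,y+(e[0][1]-180)*.00025, phase4(im,*e[0],[.015,.016,.017]))
save('pics/o1.png',im)
E
```

```text
0.47549280558779594 -0.32181061989481846
[ 75  75  75  75  75 225 255 255 254 161 140  71  70  75  75  74  75  75
  75  70  85  82 255 255 255 167  75  75  74  74  75] [ 75  75  75  75  75 164 255 255 255 167 132 173  74  75  74  74  74  75
  74 105  73  93 255 255 255  64  75  75  74  75  75]
110 ((178.6490936279297, 178.62437438964844), (238.6769256591797, 245.0111083984375), 105.90331268310547) 0.4751550789947784 -0.3221545262974064 (np.float64(16.682806585168137), np.float64(61.68280658516814), np.float64(0.27380865359994955))
150 ((178.40765380859375, 178.5692138671875), (236.54641723632812, 241.74200439453125), 106.51416015625) 0.4750947190399444 -0.3221683164280216 (np.float64(16.6749246922516), np.float64(61.674924692251594), np.float64(0.2729836520340007))
190 ((178.27227783203125, 178.5507354736328), (234.51988220214844, 238.90664672851562), 106.85089111328125) 0.47506087504580374 -0.3221729360264103 (np.float64(16.667490624451467), np.float64(61.66749062445146), np.float64(0.2725515204539391))
```

View pics/o1.png

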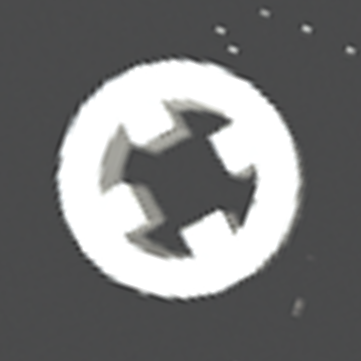

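The ortho view shows the collar centred at (179,179), which puts it at (0.475, -0.322). Its teeth lie at about 62° and its grooves at about 17°. Picking it up.

{"op": "apply_moves", "data": {"increments": [{"tx": 0.945,"ty": -0.14,"tz": 0,"ax": 0,"ay": 0,"az": 0},{"tx": 0,"ty": 0,"tz": 0.9,"ax": 0,"ay": 0,"az": 0},{"tx": 0,"ty": 0,"tz": 1,"ax": 0,"ay": 0,"az": 0},{"tx": 0,"ty": 0,"tz": 1,"ax": 0,"ay": 0,"az": 0},{"tx": 0,"ty": 0,"tz": 1,"ax": 0,"ay": 0,"az": 0},{"tx": 0,"ty": 0,"tz": 1,"ax": 0,"ay": 0,"az": 0},{"tx": 0,"ty": 0,"tz": 1,"ax": 0,"ay": 0,"az": 0},{"tx": 0,"ty": 0,"tz": 0.5,"ax": 0,"ay": 0,"az": 0},{"tx": 0,"ty": 0,"tz": 0.2,"ax": 0,"ay": 0,"az": 0},{"tx": 0,"ty": 0,"tz": 0,"ax": 0,"ay": 0,"az": 0},{"tx": 0,"ty": 0,"tz": 0,"ax": 0,"ay": 0,"az": 0}]}}

```text
time_s: 3.08
ee_pos: [0.4749, -0.3228, 0.2076]
eef_rot: [3.14, -0.001, 0.333]
force: [-0.1, 0.5, 0.3]
grip_width: 0.0941
grip_force: 0.0
```

{"op": "apply_moves", "data": {"increments": [{"tx": 0,"ty": 0,"tz": 0,"ax": 0,"ay": 0,"az": 0},{"tx": 0,"ty": 0,"tz": 0,"ax": 0,"ay": 0,"az": 0},{"tx": 0,"ty": 0,"tz": 0,"ax": 0,"ay": 0,"az": 0},{"tx": 0,"ty": 0,"tz": 0,"ax": 0,"ay": 0,"az": 0},{"tx": 0,"ty": 0,"tz": 0,"ax": 0,"ay": 0,"az": 0},{"tx": 0,"ty": 0,"tz": 0,"ax": 0,"ay": 0,"az": 0}], "jaw": 1, "force": 20}}

```text
time_s: 3.82
ee_pos: [0.4748, -0.3225, 0.2066]
eef_rot: [-3.141, 0.0, 0.333]
force: [-0.8, 2.0, 2.0]
grip_width: 0.0586
grip_force: 20.2
```

{"op": "apply_moves", "data": {"increments": [{"tx": 0,"ty": 0,"tz": -0.8,"ax": 0,"ay": 0,"az": 0},{"tx": 0,"ty": 0,"tz": -1,"ax": 0,"ay": 0,"az": 0},{"tx": 0,"ty": 0,"tz": -1,"ax": 0,"ay": 0,"az": 0},{"tx": -0.11,"ty": -0.96,"tz": -1,"ax": 0,"ay": 0,"az": 0},{"tx": -0.11,"ty": -0.96,"tz": -1,"ax": 0,"ay": 0,"az": 0},{"tx": -0.11,"ty": -0.96,"tz": -0.2,"ax": 0,"ay": 0,"az": 0},{"tx": -0.11,"ty": -0.96,"tz": 0,"ax": 0,"ay": 0,"az": 0},{"tx": -0.11,"ty": -0.96,"tz": 0,"ax": 0,"ay": 0,"az": 0},{"tx": -0.11,"ty": -0.96,"tz": 0,"ax": 0,"ay": 0,"az": 0},{"tx": -0.11,"ty": -0.96,"tz": 0,"ax": 0,"ay": 0,"az": 0},{"tx": -0.11,"ty": -0.96,"tz": 0,"ax": 0,"ay": 0,"az": 0},{"tx": -0.11,"ty": -0.96,"tz": 0,"ax": 0,"ay": 0,"az": 0}]}}

```text
time_s: 5.32
ee_pos: [0.3615, -0.0865, 0.3565]
eef_rot: [3.142, 0.0, 0.333]
force: [0.3, -0.1, -1.3]
grip_width: 0.0583
grip_force: 20.1
```

{"op": "apply_moves", "data": {"increments": [{"tx": 0,"ty": 0,"tz": 0,"ax": 0,"ay": 0,"az": 0},{"tx": 0,"ty": 0,"tz": 0,"ax": 0,"ay": 0,"az": 0}]}}

```text
time_s: 5.58
ee_pos: [0.3622, -0.0876, 0.3568]
eef_rot: [3.141, -0.0, 0.333]
force: [0.5, -0.1, -2.1]
grip_width: 0.0584
grip_force: 20.1
```

Run:
```python
from h import *
o=get_obs();c=camera("wrist");print(o["ee_pos"],o["eef_rot"],o["time_s"],o["grip_width"])
wrist(o,c);np.save('w2.npy',c,allow_pickle=True)
im=ortho(c,.43,-.064,.082,half=.04)   # rib tops at z=.082
save('pics/w2.png',np.hstack([c["pixels"],cv2.resize(im,(288,384))]))
```

```text
[ 0.36223493 -0.08758179  0.35675176] [ 3.14118740e+00 -2.87472426e-04  3.33027164e-01] 5.575 0.058440221828949236
```

View pics/w2.png

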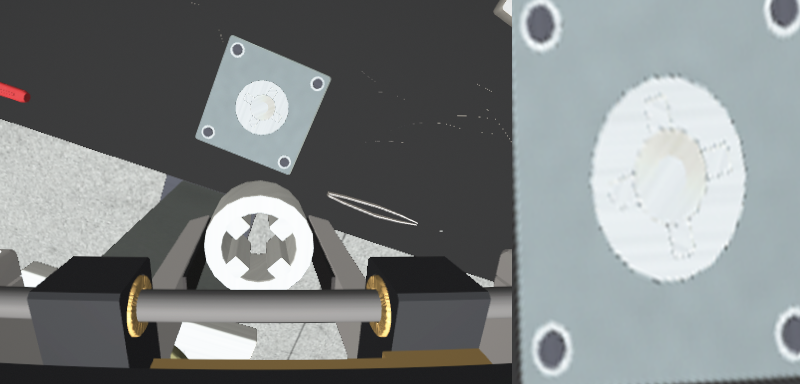

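The wrist view shows the spindle at (262,107) with its rib outlines, and the held collar centred at (259,245). In the ortho view the ribs lie at about 77° mod 90. Refining the numbers.

Run:
```python
from h import *
c=np.load('w2.npy',allow_pickle=True).item()
def disc(x,y,z,th,half):
    im=ortho(c,x,y,z,half);g=cv2.cvtColor(im,cv2.COLOR_RGB2GRAY);k=round(half/.00025)
    C=max(cv2.findContours((g>th).astype(np.uint8),cv2.RETR_EXTERNAL,cv2.CHAIN_APPROX_NONE)[0],key=cv2.contourArea)
    e=cv2.fitEllipse(C);return im,e,x+(e[0][0]-k)*.00025,y+(e[0][1]-k)*.00025
for th in(195,210,220):
    im,e,X,Y=disc(.434,-.068,.03,th,.034);print('seat',e[1],X,Y)
# plate centre from 4 dark bolts at z=.017
im=ortho(c,.434,-.068,.017,.056);g=cv2.cvtColor(im,cv2.COLOR_RGB2GRAY)
ct=[q for q in cv2.findContours((g<130).astype(np.uint8),cv2.RETR_LIST,cv2.CHAIN_APPROX_NONE)[0] if 200<cv2.contourArea(q)<1500]
P=np.array([cv2.minEnclosingCircle(q)[0] for q in ct]);print(len(P),(P.mean(0)-224)*.00025+[.434,-.068],P)
im=ortho(c,.434,-.068,.082,.03);g=cv2.cvtColor(im,cv2.COLOR_RGB2GRAY)
for th in (200,):
    im,e,X,Y=disc(.3622,-.0876,.1862,th,.034);print('collar',e[1],X,Y,phase4(im,*e[0],[.013,.0135,.014]),phase4(im,*e[0],[.016,.017]))
```

```text
seat (204.8431396484375, 205.5377960205078) 0.43395587921142575 -0.06707320022583008
seat (202.84121704101562, 203.42877197265625) 0.4339955635070801 -0.06705816268920899
seat (201.49884033203125, 201.7859649658203) 0.4340279235839844 -0.06703662872314453
4 [ 0.43402257 -0.06712128] [[ 61.55709457 405.77508545]
 [403.27600098 390.16400146]
 [ 45.78804398  65.38043213]
 [385.73999023  48.74000168]]
collar (224.15396118164062, 244.43202209472656) 0.36378024215698246 -0.08886005554199218 (np.float64(17.359747202880342), np.float64(62.35974720288034), np.float64(0.15871357010454504)) (np.float64(16.828800001184423), np.float64(61.82880000118442), np.float64(0.16774014970987966))
```

Run:
```python
from h import *
from scipy.optimize import least_squares
c=np.load('w2.npy',allow_pickle=True).item();x,y=.3622,-.0876
im=ortho(c,x,y,.1862,.036);g=cv2.cvtColor(im,cv2.COLOR_RGB2GRAY)
for th in(190,205,225,240):
    C=max(cv2.findContours((g>th).astype(np.uint8),cv2.RETR_EXTERNAL,cv2.CHAIN_APPROX_NONE)[0],key=cv2.contourArea)[:,0]
    q=(C-144)*.00025; t=q@np.array([[.945,.327],[.327,-.945]]) # tool x,y
    t=t[t[:,0]>-.012]
    s=least_squares(lambda p:np.hypot(*(t-p[:2]).T)-p[2],[0,0,.03],loss='soft_l1',f_scale=.0003);print(th,s.x*1e3,np.abs(s.fun).mean()*1e3)
```

```text
190 [ 0.74201331  0.99922998 29.22872314] 0.21421248084313782
205 [ 0.68672541  1.02683023 29.17873172] 0.17886817819172393
225 [ 0.67113643  1.00295374 29.05994325] 0.13022142886045868
240 [ 0.6473726   0.99898611 28.93806827] 0.12689785573671258
```

{"op": "apply_moves", "data": {"increments": [{"tx": 0.82,"ty": 0.03,"tz": 0,"ax": 0,"ay": 0,"az": 1},{"tx": 0.82,"ty": 0.1,"tz": 0,"ax": 0,"ay": 0,"az": 0},{"tx": 0.82,"ty": 0.1,"tz": 0,"ax": 0,"ay": 0,"az": 0},{"tx": 0,"ty": 0,"tz": 0,"ax": 0,"ay": 0,"az": 1},{"tx": 0,"ty": 0,"tz": 0,"ax": 0,"ay": 0,"az": 1},{"tx": 0,"ty": 0,"tz": 0,"ax": 0,"ay": 0,"az": 1},{"tx": 0,"ty": 0,"tz": 0,"ax": 0,"ay": 0,"az": 1},{"tx": 0,"ty": 0,"tz": 0,"ax": 0,"ay": 0,"az": 1},{"tx": 0,"ty": 0,"tz": 0,"ax": 0,"ay": 0,"az": 0}]}}

```text
time_s: 6.75
ee_pos: [0.435, -0.0745, 0.3564]
eef_rot: [3.142, 0.0, -0.191]
force: [0.7, -0.3, -1.5]
grip_width: 0.0586
grip_force: 20.1
```

Run:
```python
from h import *
o=get_obs();c=camera("wrist");print(o["ee_pos"],o["eef_rot"],o["time_s"],o["force"])
wrist(o,c);np.save('w3.npy',c,allow_pickle=True)
save('pics/w3.png',cv2.resize(c["pixels"][160:310,160:360],(800,600),interpolation=cv2.INTER_CUBIC))
```

```text
[ 0.43500863 -0.07453875  0.35638107] [ 3.14155441e+00  4.38528950e-04 -1.90978649e-01] 6.75 [ 0.7453981  -0.25781027 -1.48298228]
```

View pics/w3.png

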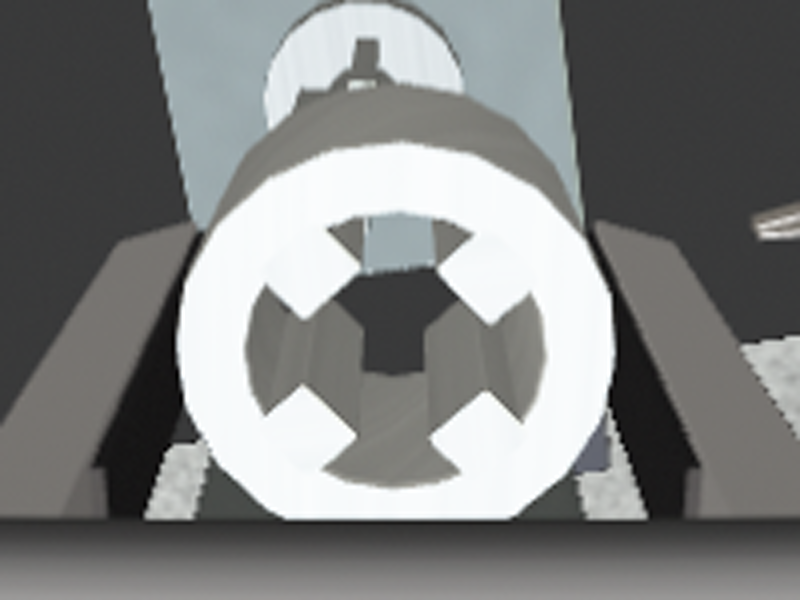

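The collar hangs centred at (395,345) in the crop with its grooves vertical and horizontal. The rib at (367,55) is also near vertical, so the angle is right. The spindle sits a bit to the left, so I'll correct by about 8 mm and descend.

{"op": "apply_moves", "data": {"increments": [{"tx": -0.12,"ty": -0.267,"tz": 0,"ax": 0,"ay": 0,"az": 0},{"tx": 0,"ty": 0,"tz": 0.7,"ax": 0,"ay": 0,"az": 0},{"tx": 0,"ty": 0,"tz": 0.7,"ax": 0,"ay": 0,"az": 0},{"tx": 0,"ty": 0,"tz": 0.4,"ax": 0,"ay": 0,"az": 0},{"tx": 0,"ty": 0,"tz": 0.2,"ax": 0,"ay": 0,"az": 0},{"tx": 0,"ty": 0,"tz": 0.1,"ax": 0,"ay": 0,"az": 0},{"tx": 0,"ty": 0,"tz": 0,"ax": 0,"ay": 0,"az": 0}]}}

```text
time_s: 7.68
ee_pos: [0.4328, -0.0654, 0.2939]
eef_rot: [-3.142, -0.0, -0.191]
force: [-0.4, 0.3, -1.8]
grip_width: 0.0583
grip_force: 20.1
```

{"op": "apply_moves", "data": {"increments": [{"tx": 0,"ty": 0,"tz": 0.1,"ax": 0,"ay": 0,"az": 0},{"tx": 0,"ty": 0,"tz": 0.1,"ax": 0,"ay": 0,"az": 0},{"tx": 0,"ty": 0,"tz": 0.1,"ax": 0,"ay": 0,"az": 0},{"tx": 0,"ty": 0,"tz": 0,"ax": 0,"ay": 0,"az": 0}]}}

```text
time_s: 8.18
ee_pos: [0.4327, -0.0654, 0.2844]
eef_rot: [-3.142, 0.0, -0.191]
force: [-0.2, 0.3, -2.9]
grip_width: 0.0587
grip_force: 20.1
```

It's already below the rib tops with no contact force, so it dropped in. Continuing down.

{"op": "apply_moves", "data": {"increments": [{"tx": 0,"ty": 0,"tz": 0.25,"ax": 0,"ay": 0,"az": 0},{"tx": 0,"ty": 0,"tz": 0.25,"ax": 0,"ay": 0,"az": 0},{"tx": 0,"ty": 0,"tz": 0.25,"ax": 0,"ay": 0,"az": 0},{"tx": 0,"ty": 0,"tz": 0,"ax": 0,"ay": 0,"az": 0}]}}

```text
time_s: 8.68
ee_pos: [0.4326, -0.0654, 0.2615]
eef_rot: [-3.142, 0.001, -0.191]
force: [0.3, 0.0, -1.4]
grip_width: 0.0584
grip_force: 20.1
```

{"op": "apply_moves", "data": {"increments": [{"tx": 0,"ty": 0,"tz": 0.25,"ax": 0,"ay": 0,"az": 0},{"tx": 0,"ty": 0,"tz": 0.25,"ax": 0,"ay": 0,"az": 0},{"tx": 0,"ty": 0,"tz": 0.2,"ax": 0,"ay": 0,"az": 0},{"tx": 0,"ty": 0,"tz": 0,"ax": 0,"ay": 0,"az": 0}]}}

```text
time_s: 9.18
ee_pos: [0.4326, -0.0654, 0.2406]
eef_rot: [-3.142, 0.001, -0.191]
force: [0.1, -0.2, -1.6]
grip_width: 0.0583
grip_force: 20.1
```

{"op": "apply_moves", "data": {"increments": [{"tx": 0,"ty": 0,"tz": 0.1,"ax": 0,"ay": 0,"az": 0},{"tx": 0,"ty": 0,"tz": 0.05,"ax": 0,"ay": 0,"az": 0},{"tx": 0,"ty": 0,"tz": 0,"ax": 0,"ay": 0,"az": 0}]}}

```text
time_s: 9.55
ee_pos: [0.4328, -0.0654, 0.2367]
eef_rot: [3.142, -0.0, -0.191]
force: [-0.1, -0.3, -2.7]
grip_width: 0.0586
grip_force: 20.1
```

{"op": "apply_moves", "data": {"increments": [{"tx": 0,"ty": 0,"tz": 0,"ax": 0,"ay": 0,"az": 0},{"tx": 0,"ty": 0,"tz": 0,"ax": 0,"ay": 0,"az": 0},{"tx": 0,"ty": 0,"tz": 0,"ax": 0,"ay": 0,"az": 0},{"tx": 0,"ty": 0,"tz": 0,"ax": 0,"ay": 0,"az": 0},{"tx": 0,"ty": 0,"tz": 0,"ax": 0,"ay": 0,"az": 0},{"tx": 0,"ty": 0,"tz": 0,"ax": 0,"ay": 0,"az": 0}], "jaw": 0}}

```text
time_s: 10.3
ee_pos: [0.4328, -0.0654, 0.2367]
eef_rot: [-3.142, -0.0, -0.191]
force: [-0.5, -0.7, 1.2]
grip_width: 0.0939
grip_force: 0.0
```

{"op": "apply_moves", "data": {"increments": [{"tx": 0,"ty": 0,"tz": -0.8,"ax": 0,"ay": 0,"az": 0},{"tx": 0,"ty": 0,"tz": -1,"ax": 0,"ay": 0,"az": 0},{"tx": 0,"ty": 0,"tz": -1,"ax": 0,"ay": 0,"az": 0},{"tx": 0,"ty": 0,"tz": -1,"ax": 0,"ay": 0,"az": 0},{"tx": 0,"ty": 0,"tz": -1,"ax": 0,"ay": 0,"az": 0},{"tx": -0.345,"ty": -0.95,"tz": -1,"ax": 0,"ay": 0,"az": 0},{"tx": -0.345,"ty": -0.95,"tz": 0,"ax": 0,"ay": 0,"az": 0},{"tx": -0.345,"ty": -0.95,"tz": 0,"ax": 0,"ay": 0,"az": 0},{"tx": -0.345,"ty": -0.95,"tz": 0,"ax": 0,"ay": 0,"az": 0},{"tx": -0.345,"ty": -0.95,"tz": 0,"ax": 0,"ay": 0,"az": 0},{"tx": -0.345,"ty": -0.95,"tz": 0,"ax": 0,"ay": 0,"az": 0},{"tx": -0.345,"ty": -0.95,"tz": 0,"ax": 0,"ay": 0,"az": 0}]}}

```text
time_s: 11.8
ee_pos: [0.3991, 0.1451, 0.4107]
eef_rot: [-3.142, -0.0, -0.191]
force: [-0.5, -1.1, 0.8]
grip_width: 0.0941
grip_force: 0.0
```

{"op": "apply_moves", "data": {"increments": [{"tx": -0.345,"ty": -0.95,"tz": 0,"ax": 0,"ay": 0,"az": 0},{"tx": -0.345,"ty": -0.95,"tz": 0,"ax": 0,"ay": 0,"az": 0},{"tx": -0.345,"ty": -0.95,"tz": 0,"ax": 0,"ay": 0,"az": 0},{"tx": -0.345,"ty": -0.95,"tz": 0,"ax": 0,"ay": 0,"az": 0},{"tx": -0.345,"ty": -0.95,"tz": 0,"ax": 0,"ay": 0,"az": 0},{"tx": -0.345,"ty": -0.95,"tz": 0,"ax": 0,"ay": 0,"az": 0},{"tx": 0,"ty": 0,"tz": 0,"ax": 0,"ay": 0,"az": 0},{"tx": 0,"ty": 0,"tz": 0,"ax": 0,"ay": 0,"az": 0}]}}

```text
time_s: 12.8
ee_pos: [0.3709, 0.3234, 0.4105]
eef_rot: [3.141, 0.0, -0.191]
force: [-0.7, 0.5, -0.4]
grip_width: 0.0939
grip_force: 0.0
```

Run:
```python
from h import *
o=get_obs();c=camera("wrist");print(o["ee_pos"],o["eef_rot"],o["time_s"],o["qpos"])
wrist(o,c);np.save('w4.npy',c,allow_pickle=True)
im=ortho(c,.442,.308,.13,half=.045);lab=cv2.createCLAHE(4,(4,4)).apply(cv2.cvtColor(im,cv2.COLOR_RGB2GRAY))
t=camera("top");tp=t["pixels"][225:275,275:325]
save('pics/w4.png',np.hstack([cv2.resize(c["pixels"],(400,300)),cv2.resize(cv2.merge([lab]*3),(300,300)),])) 
g=cv2.cvtColor(im,cv2.COLOR_RGB2GRAY)
for th in(150,180,200):
    C=max(cv2.findContours((g>th).astype(np.uint8),cv2.RETR_EXTERNAL,cv2.CHAIN_APPROX_NONE)[0],key=cv2.contourArea)
    e=cv2.fitEllipse(C);print(th,e[1],.442+(e[0][0]-180)*.00025,.308+(e[0][1]-180)*.00025,phase4(im,*e[0],np.arange(.012,.026,.001)))
```

```text
[0.37094476 0.3234404  0.41049929] [ 3.14120469e+00  1.69156259e-04 -1.90713611e-01] 12.8 [ 6.42676247e-01  1.65809221e-01  1.67229404e+00 -1.40622907e-04
  1.30389031e+00  2.40422327e+00]
150 (233.1317901611328, 233.66400146484375) 0.4385341148376465 0.3101539421081543 (np.float64(62.006137743427125), np.float64(17.006137743427125), np.float64(0.00023856451215684035))
180 (231.7979278564453, 232.22654724121094) 0.43856057357788086 0.3101543159484863 (np.float64(62.26548671121087), np.float64(17.265486711210865), np.float64(0.00023961341078842274))
200 (230.79763793945312, 231.12838745117188) 0.4385845947265625 0.3101413955688477 (np.float64(62.74986640466345), np.float64(17.749866404663454), np.float64(0.00023823954001917335))
```

View pics/w4.png

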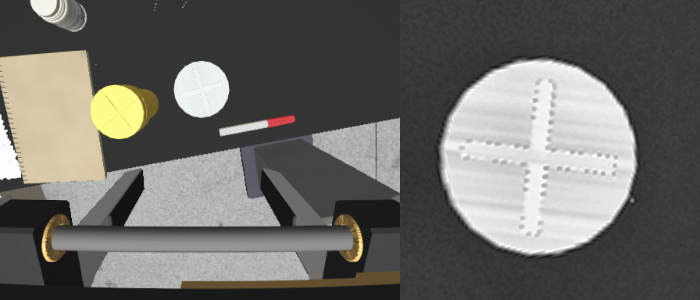

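The view shows the grey hub at (201,89) with its cross, and the yellow look-alike at (118,111). In the ortho view the cross arms lie at about 6°, and the hub centre is (0.4386, 0.310). I'll turn the gripper to yaw 59°, so the fingers clear the yellow part, and go over the hub.

{"op": "apply_moves", "data": {"increments": [{"tx": 0.8,"ty": -0.02,"tz": 0,"ax": 0,"ay": 0,"az": 0},{"tx": 0.8,"ty": 0,"tz": 0,"ax": 0,"ay": 0,"az": 0},{"tx": 0.7,"ty": 0,"tz": 0,"ax": 0,"ay": 0,"az": 0},{"tx": 0,"ty": 0,"tz": 0,"ax": 0,"ay": 0,"az": -1},{"tx": 0,"ty": 0,"tz": 0,"ax": 0,"ay": 0,"az": -1},{"tx": 0,"ty": 0,"tz": 0,"ax": 0,"ay": 0,"az": -1},{"tx": 0,"ty": 0,"tz": 0,"ax": 0,"ay": 0,"az": -1},{"tx": 0,"ty": 0,"tz": 0,"ax": 0,"ay": 0,"az": -1},{"tx": 0,"ty": 0,"tz": 0,"ax": 0,"ay": 0,"az": -1},{"tx": 0,"ty": 0,"tz": 0,"ax": 0,"ay": 0,"az": -1},{"tx": 0,"ty": 0,"tz": 0,"ax": 0,"ay": 0,"az": -1},{"tx": 0,"ty": 0,"tz": 0,"ax": 0,"ay": 0,"az": -1}]}}

```text
time_s: 14.4
ee_pos: [0.439, 0.3106, 0.4108]
eef_rot: [3.142, -0.0, 0.596]
force: [0.3, -0.3, 0.6]
grip_width: 0.0941
grip_force: 0.0
```

{"op": "apply_moves", "data": {"increments": [{"tx": 0,"ty": 0,"tz": 0,"ax": 0,"ay": 0,"az": -1},{"tx": 0,"ty": 0,"tz": 0,"ax": 0,"ay": 0,"az": -1},{"tx": 0,"ty": 0,"tz": 0,"ax": 0,"ay": 0,"az": -1},{"tx": 0,"ty": 0,"tz": 0,"ax": 0,"ay": 0,"az": -1},{"tx": 0,"ty": 0,"tz": 0,"ax": 0,"ay": 0,"az": -1},{"tx": 0,"ty": 0,"tz": 0,"ax": 0,"ay": 0,"az": 0},{"tx": 0,"ty": 0,"tz": 0,"ax": 0,"ay": 0,"az": 0}]}}

```text
time_s: 15.28
ee_pos: [0.4389, 0.311, 0.4107]
eef_rot: [3.142, -0.0, 1.029]
force: [-0.8, 0.7, 0.0]
grip_width: 0.0939
grip_force: 0.0
```

Run:
```python
from h import *
o=get_obs();c=camera("wrist");print(o["ee_pos"],o["eef_rot"])
wrist(o,c);np.save('w5.npy',c,allow_pickle=True)
x,y=.4386,.3105
im=ortho(c,x,y,.13,half=.034);g=cv2.cvtColor(im,cv2.COLOR_RGB2GRAY)
for th in(150,180,200):
    C=max(cv2.findContours((g>th).astype(np.uint8),cv2.RETR_EXTERNAL,cv2.CHAIN_APPROX_NONE)[0],key=cv2.contourArea)
    e=cv2.fitEllipse(C);print(e[1],x+(e[0][0]-136)*.00025,y+(e[0][1]-136)*.00025)
```

```text
[0.43886534 0.31099775 0.41073479] [ 3.14155327e+00 -7.93432011e-05  1.02850323e+00]
(232.46324157714844, 236.3660125732422) 0.438883016204834 0.3110267791748047
(231.32998657226562, 233.18873596191406) 0.4388559547424316 0.3109280242919922
(230.20323181152344, 231.40293884277344) 0.4388557029724121 0.3109123077392578
```

{"op": "apply_moves", "data": {"increments": [{"tx": 0,"ty": -0.02,"tz": 0.7,"ax": 0,"ay": 0,"az": 0},{"tx": 0,"ty": 0,"tz": 0.8,"ax": 0,"ay": 0,"az": 0},{"tx": 0,"ty": 0,"tz": 0.8,"ax": 0,"ay": 0,"az": 0},{"tx": 0,"ty": 0,"tz": 0.8,"ax": 0,"ay": 0,"az": 0},{"tx": 0,"ty": 0,"tz": 0.6,"ax": 0,"ay": 0,"az": 0},{"tx": 0,"ty": 0,"tz": 0.4,"ax": 0,"ay": 0,"az": 0},{"tx": 0,"ty": 0,"tz": 0,"ax": 0,"ay": 0,"az": 0},{"tx": 0,"ty": 0,"tz": 0,"ax": 0,"ay": 0,"az": 0}]}}

```text
time_s: 16.32
ee_pos: [0.4384, 0.3117, 0.2884]
eef_rot: [3.141, -0.001, 1.031]
force: [-0.1, 0.7, 0.3]
grip_width: 0.0939
grip_force: 0.0
```

{"op": "apply_moves", "data": {"increments": [{"tx": 0,"ty": 0,"tz": 0,"ax": 0,"ay": 0,"az": 0},{"tx": 0,"ty": 0,"tz": 0,"ax": 0,"ay": 0,"az": 0},{"tx": 0,"ty": 0,"tz": 0,"ax": 0,"ay": 0,"az": 0},{"tx": 0,"ty": 0,"tz": 0,"ax": 0,"ay": 0,"az": 0},{"tx": 0,"ty": 0,"tz": 0,"ax": 0,"ay": 0,"az": 0},{"tx": 0,"ty": 0,"tz": 0,"ax": 0,"ay": 0,"az": 0}], "jaw": 1, "force": 30}}

```text
time_s: 17.08
ee_pos: [0.4383, 0.3116, 0.2877]
eef_rot: [3.141, -0.0, 1.031]
force: [2.2, 0.1, 1.4]
grip_width: 0.06
grip_force: 30.0
```

{"op": "apply_moves", "data": {"increments": [{"tx": 0,"ty": 0,"tz": -0.3,"ax": 0,"ay": 0,"az": 0},{"tx": 0,"ty": 0,"tz": -0.6,"ax": 0,"ay": 0,"az": 0},{"tx": 0,"ty": 0,"tz": -0.9,"ax": 0,"ay": 0,"az": 0},{"tx": 0,"ty": 0,"tz": -0.9,"ax": 0,"ay": 0,"az": 0},{"tx": 0,"ty": 0,"tz": -0.9,"ax": 0,"ay": 0,"az": 0},{"tx": 0,"ty": 0,"tz": -0.6,"ax": 0,"ay": 0,"az": 0},{"tx": -0.4,"ty": 0.23,"tz": -0.1,"ax": 0,"ay": 0,"az": 0},{"tx": -0.7,"ty": 0.41,"tz": 0,"ax": 0,"ay": 0,"az": 0},{"tx": -1,"ty": 0.58,"tz": 0,"ax": 0,"ay": 0,"az": 0},{"tx": -1,"ty": 0.58,"tz": 0,"ax": 0,"ay": 0,"az": 0},{"tx": -1,"ty": 0.58,"tz": 0,"ax": 0,"ay": 0,"az": 0},{"tx": -1,"ty": 0.58,"tz": 0,"ax": 0,"ay": 0,"az": 0}]}}

```text
time_s: 18.58
ee_pos: [0.4352, 0.133, 0.4158]
eef_rot: [-3.141, 0.001, 1.031]
force: [0.2, -0.1, -4.4]
grip_width: 0.0604
grip_force: 30.0
```

{"op": "apply_moves", "data": {"increments": [{"tx": -1,"ty": 0.58,"tz": 0,"ax": 0,"ay": 0,"az": 0},{"tx": -1,"ty": 0.58,"tz": 0,"ax": 0,"ay": 0,"az": 0},{"tx": -1,"ty": 0.58,"tz": 0,"ax": 0,"ay": 0,"az": 0},{"tx": -0.7,"ty": 0.41,"tz": 0,"ax": 0,"ay": 0,"az": 0},{"tx": -0.4,"ty": 0.23,"tz": 0,"ax": 0,"ay": 0,"az": 0},{"tx": 0,"ty": 0,"tz": 0,"ax": 0,"ay": 0,"az": 1},{"tx": 0,"ty": 0,"tz": 0,"ax": 0,"ay": 0,"az": 1},{"tx": 0,"ty": 0,"tz": 0,"ax": 0,"ay": 0,"az": 1},{"tx": 0,"ty": 0,"tz": 0,"ax": 0,"ay": 0,"az": 0.84},{"tx": 0,"ty": 0,"tz": 0,"ax": 0,"ay": 0,"az": 0},{"tx": 0,"ty": 0,"tz": 0,"ax": 0,"ay": 0,"az": 0}]}}

```text
time_s: 19.95
ee_pos: [0.4337, -0.0074, 0.4164]
eef_rot: [-3.141, 0.0, 0.698]
force: [0.5, 1.0, -4.3]
grip_width: 0.0602
grip_force: 30.0
```

Run:
```python
from h import *
from scipy.optimize import least_squares
o=get_obs();c=camera("wrist");print(o["ee_pos"],o["eef_rot"],o["force"],o["time_s"])
wrist(o,c);x,y,z=o["ee_pos"];im=ortho(c,x,y,z-.1577,.036);g=cv2.cvtColor(im,cv2.COLOR_RGB2GRAY)
a=camera("top");b=camera("side")
save('pics/w6.png',np.hstack([cv2.resize(cv2.merge([cv2.createCLAHE(4,(4,4)).apply(g)]*3),(400,400)),cv2.resize(b["pixels"][170:290,160:280],(400,400),interpolation=cv2.INTER_CUBIC)]))
yw=o["eef_rot"][2];s,k=np.sin(yw),np.cos(yw)
for th in(190,215):
    C=max(cv2.findContours((g>th).astype(np.uint8),cv2.RETR_EXTERNAL,cv2.CHAIN_APPROX_NONE)[0],key=cv2.contourArea)[:,0]
    t=((C-144)*.00025)@np.array([[k,s],[s,-k]]);t=t[t[:,0]>-.012]
    r=least_squares(lambda p:np.hypot(*(t-p[:2]).T)-p[2],[0,0,.03],loss='soft_l1',f_scale=.0003);print(th,r.x*1e3)
```

```text
[ 0.43368433 -0.00738881  0.4164449 ] [-3.14128253e+00  2.50748445e-04  6.97626819e-01] [ 0.50686829  0.96172083 -4.25763807] 19.95
190 [ 1.73239793  0.13340494 27.68178646]
215 [2.14666195e+00 4.54137808e-03 2.72091146e+01]
```

View pics/w6.png

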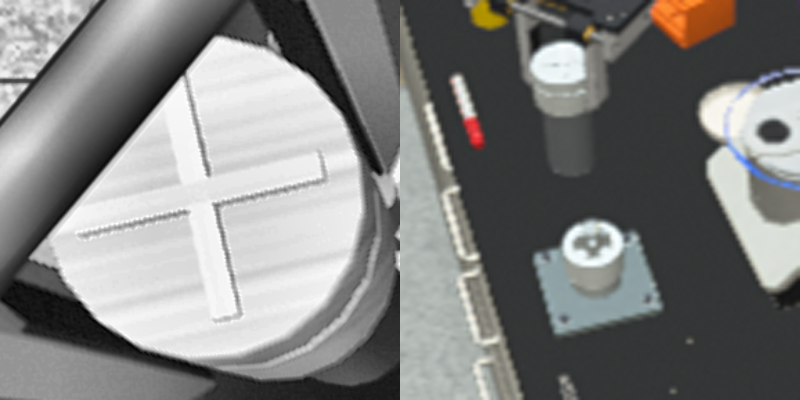

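The right panel shows the collar home on the seat with the spindle inside it, and the hub hanging upright at (565,110). The left panel shows the hub's cross at about -12.5°, matching the ribs. The move stopped about 59 mm short because my row counts were too few, so I'll finish it and descend slowly.

{"op": "apply_moves", "data": {"increments": [{"tx": -0.42,"ty": 0.5,"tz": 0,"ax": 0,"ay": 0,"az": 0},{"tx": -0.42,"ty": 0.5,"tz": 0,"ax": 0,"ay": 0,"az": 0},{"tx": -0.42,"ty": 0.49,"tz": 0,"ax": 0,"ay": 0,"az": 0},{"tx": 0,"ty": 0,"tz": 0,"ax": 0,"ay": 0,"az": 0},{"tx": 0,"ty": 0,"tz": 0.3,"ax": 0,"ay": 0,"az": 0},{"tx": 0,"ty": 0,"tz": 0.3,"ax": 0,"ay": 0,"az": 0},{"tx": 0,"ty": 0,"tz": 0.3,"ax": 0,"ay": 0,"az": 0},{"tx": 0,"ty": 0,"tz": 0.2,"ax": 0,"ay": 0,"az": 0},{"tx": 0,"ty": 0,"tz": 0.1,"ax": 0,"ay": 0,"az": 0},{"tx": 0,"ty": 0,"tz": 0,"ax": 0,"ay": 0,"az": 0},{"tx": 0,"ty": 0,"tz": 0,"ax": 0,"ay": 0,"az": 0}]}}

```text
time_s: 21.48
ee_pos: [0.4335, -0.066, 0.3809]
eef_rot: [3.141, -0.0, 0.696]
force: [0.2, 1.2, -4.7]
grip_width: 0.0605
grip_force: 30.0
```

{"op": "apply_moves", "data": {"increments": [{"tx": 0,"ty": 0,"tz": 0.1,"ax": 0,"ay": 0,"az": 0},{"tx": 0,"ty": 0,"tz": 0.1,"ax": 0,"ay": 0,"az": 0},{"tx": 0,"ty": 0,"tz": 0.1,"ax": 0,"ay": 0,"az": 0},{"tx": 0,"ty": 0,"tz": 0.1,"ax": 0,"ay": 0,"az": 0},{"tx": 0,"ty": 0,"tz": 0.1,"ax": 0,"ay": 0,"az": 0},{"tx": 0,"ty": 0,"tz": 0,"ax": 0,"ay": 0,"az": 0}]}}

```text
time_s: 22.22
ee_pos: [0.4334, -0.066, 0.3654]
eef_rot: [-3.141, 0.0, 0.696]
force: [0.5, -0.1, -3.9]
grip_width: 0.0602
grip_force: 30.0
```

Below the rib tops without contact, so the hub has dropped in. Lowering the rest of the way.

{"op": "apply_moves", "data": {"increments": [{"tx": 0,"ty": 0,"tz": 0.12,"ax": 0,"ay": 0,"az": 0},{"tx": 0,"ty": 0,"tz": 0.12,"ax": 0,"ay": 0,"az": 0},{"tx": 0,"ty": 0,"tz": 0.1,"ax": 0,"ay": 0,"az": 0},{"tx": 0,"ty": 0,"tz": 0.04,"ax": 0,"ay": 0,"az": 0},{"tx": 0,"ty": 0,"tz": 0,"ax": 0,"ay": 0,"az": 0},{"tx": 0,"ty": 0,"tz": 0,"ax": 0,"ay": 0,"az": 0}]}}

```text
time_s: 22.98
ee_pos: [0.4335, -0.066, 0.3543]
eef_rot: [3.141, -0.0, 0.696]
force: [0.2, 0.1, -3.7]
grip_width: 0.0603
grip_force: 30.0
```

{"op": "apply_moves", "data": {"increments": [{"tx": 0,"ty": 0,"tz": 0.03,"ax": 0,"ay": 0,"az": 0},{"tx": 0,"ty": 0,"tz": 0,"ax": 0,"ay": 0,"az": 0},{"tx": 0,"ty": 0,"tz": 0,"ax": 0,"ay": 0,"az": 0}]}}

```text
time_s: 23.35
ee_pos: [0.4335, -0.066, 0.3537]
eef_rot: [3.141, -0.0, 0.696]
force: [-0.9, -0.6, 3.6]
grip_width: 0.0602
grip_force: 30.0
```

Vertical force changed sign at exactly the expected height, so the hub is resting on the collar. Releasing and retreating.

{"op": "apply_moves", "data": {"increments": [{"tx": 0,"ty": 0,"tz": 0,"ax": 0,"ay": 0,"az": 0},{"tx": 0,"ty": 0,"tz": 0,"ax": 0,"ay": 0,"az": 0},{"tx": 0,"ty": 0,"tz": 0,"ax": 0,"ay": 0,"az": 0},{"tx": 0,"ty": 0,"tz": 0,"ax": 0,"ay": 0,"az": 0},{"tx": 0,"ty": 0,"tz": 0,"ax": 0,"ay": 0,"az": 0},{"tx": 0,"ty": 0,"tz": 0,"ax": 0,"ay": 0,"az": 0},{"tx": 0,"ty": 0,"tz": -0.5,"ax": 0,"ay": 0,"az": 0},{"tx": 0,"ty": 0,"tz": -0.8,"ax": 0,"ay": 0,"az": 0},{"tx": 0,"ty": 0,"tz": -0.8,"ax": 0,"ay": 0,"az": 0},{"tx": 0,"ty": 0,"tz": -0.8,"ax": 0,"ay": 0,"az": 0},{"tx": 0,"ty": 0,"tz": 0,"ax": 0,"ay": 0,"az": 0},{"tx": 0,"ty": 0,"tz": 0,"ax": 0,"ay": 0,"az": 0}], "jaw": 0}}

```text
time_s: 24.85
ee_pos: [0.4333, -0.0659, 0.4399]
eef_rot: [-3.141, 0.0, 0.696]
force: [0.2, 0.7, -0.3]
grip_width: 0.0939
grip_force: 0.0
```

Run:
```python
from h import *
o=get_obs();print(o["ee_pos"],o["time_s"],o["grip_width"]);b=camera("side")["pixels"]
save('pics/f.png',cv2.resize(b[150:280,150:280],(520,520),interpolation=cv2.INTER_CUBIC))
```

```text
[ 0.43329786 -0.06592668  0.43992017] 24.85 0.0939473333533887
```

View pics/f.png

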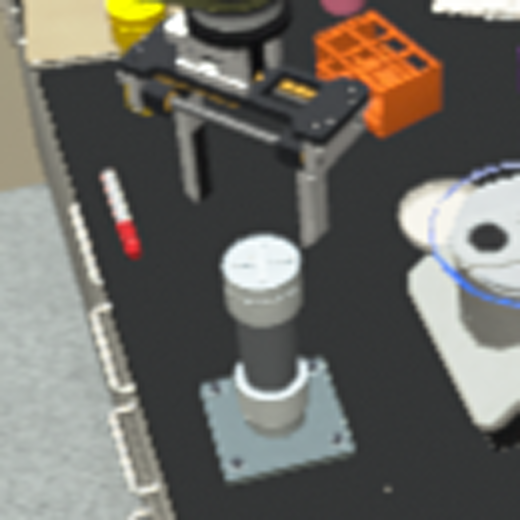

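The hub stands upright on the collar (head at (262,265), collar at (270,395)), and the gripper is clear above it.

```bash
python3 -c "
from station import hand_in
print(hand_in())"
```

```text
the job is handed in; nothing more can be done
None
```

The collar is on the seat and the hub is upright on top of it, both released with the gripper clear; I handed the job in at about 25 s, and no verdict was returned.

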